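# Open the square pedal bin for a cook with full hands

## Robot

A 6-joint arm with a two-finger parallel gripper is mounted at the origin on the work surface. World frame = base frame: x ahead of the robot, y to its left, z up, the work surface at z = 0. Lengths are in mm, angles in rad, forces in N, time in s.
With the tool pointing down it reaches from about 275 to 1000 mm from the base axis. Payload 8.4 kg.
Tool frame: the origin (TCP) lies at the very end of the fingers, on their centre line; the grasp point (between the pads) lies 19 mm behind it; y points along the fingers, x is the direction in which the jaws open and shut, and the axes are right-handed (so a half turn about y gives the same grasp; the last joint's range is limited). The gripper opens to 85 mm and grips with 20 to 120 N. Pads are 22 mm wide; open, the fingers measure 114 mm over their backs; the gripper's body (76 mm by 85 mm) begins 54 mm behind the grasp point. The pads swing forward as they close: fully open they stand 13 mm farther back than shut.
Start: joints at [-1.286, 0.353, 1.633, -0, 1.155, -0.002], TCP at [176.801, -599.474, 231.281] pointing down, gripper open.
Joint ranges: [-2.63, 2.63], [-0.92, 2.1], [0.06, 2.66], [-1.3, 4.44], [0, 2.69], [-3.02, 3.02]. Speed limits (rad/s): [2.22, 2.22, 2.79, 3.14, 3.14, 3.14].

## Interface

Orientations are given as [roll, pitch, yaw] about the fixed x, y, z axes, in that order (R = Rz(yaw) Ry(pitch) Rx(roll)).
In Python, from rig import r gives the robot as it stands.
- The arm moves only by the tool servo_tool, never from a script. Its argument "motion" is a list of rows, each a list of 7 numbers: the opening, from -1 (shut) to 1 (fully open), then the shift along the tool's x, y, z in m, then the turn, a rotation vector about the tool's x, y, z in units of 10 degrees (1.0 is 10 degrees). A call has 1 to 12 rows; each row is the pose to reach, as a shift and turn from the pose commanded when the call began, along the tool's axes at that moment; what a row does not reach only later rows make up. A row lasts 1/8 s, in which the tool goes at most 62.5 mm and 10.7 degrees, less where a joint would pass 70% of its speed; a pose out of reach is approached as far as the arm can. A call with a gripper value outside its range is refused whole. The fingers move at their own pace and stop on an object; "grip_force" is the grip in N (left out, the last holds). Time passes only in rows, so rows that repeat a pose let the fingers close. It gives the time, the measured TCP pose, the force and the opening at its end, in the units of the state.
- r.sense(): the state, without advancing time (a new reading comes with each control period).
- r.grab_frame(name): name is "scene" or "top" or "wrist"; returns the picture (384x512x3 uint8, red, green, blue); there is no depth.
- r.calibration(name): a dict with "fx", "fy", "cx", "cy" (pixels), "R" (3x3) and "t" (3): a world point X has camera coordinates R X + t; the wrist camera has in their place "mount" (4x4, takes a point from camera to tool coordinates, whose origin is the TCP and whose axes are the tool frame's). Camera axes: x right, y down, z forward; pixel columns grow to the right and rows downward; lengths in mm; the calibration is good to about 2 mm. A picture is of the moment at which its call begins: read the wrist's pose just before it. calibration takes no time and is no camera call.
- r.sign_off(): hands the job in, once; it reports no verdict.
The state is a dict: "clock": time; "qpos": joint angles; "qvel": joint speeds; "joint_efforts": joint torques, N m; "eef_pos": TCP position; "tcp_rot": TCP orientation; "contact_force": force on the tool from outside, world axes, zero at the start; "wrist_torque": the same for the moment, N m; "opening": opening from 0.0 (shut) to 1.0 (fully open).
Only numpy, scipy, OpenCV 4.12 (cv2) and the standard library are available. Lean on these libraries where they do the work, as an engineer would, in place of code of your own. Each camera call takes 0.05 s, during which the arm holds its last target. There are 200 camera calls.

## Task

The cook is coming to the sandwich table with both hands full of scraps: press the pedal of the square bin down to its stop with the gripper, so that its lid stands fully open, keep it there for about two seconds, then let the pedal come all the way up again so that the lid shuts. Leave the round bin shut.

Things in the scene. Friction and masses are not known exactly. Their poses are not given: they have to be found in the camera images.
- square_pedal (a joint): Pedal of the square bin (160 x 170 mm, 191 mm tall, steel, black plinth, flat grey lid hinged at the back; fixed to the table). Rad: 0 = up, lid shut; 0.40 = on its stop, lid open 1.1 rad; the lid follows the pedal. Level hinge across the bin, 95 mm from the pad's centre, 30 mm above the table. It pushes back with 4 to 6 N; the stop is hard; let go, it rises by itself.
- square_pad (a point): Centre of the upper face of that pedal's pad: ribbed steel plate 60 mm across by 44 mm, 8 mm thick, 80 mm out from the bin's front face. At rest 53 mm above the table, sloping up outward 0.2 rad; on the stop 15 mm above it, sloping down 0.2 rad; it moves almost straight down (under 3 mm sideways). Site x, seen from above, points from pad to bin; y runs across the pad.
- round_pedal (a joint): Pedal of the round bin (diameter 164 mm, 191 mm tall, same steel, black plinth and grey lid, fixed to the table). Same mechanism and values: 0 = up, shut; 0.40 = down. Not to be pressed.
- round_pad (a point): Centre of the upper face of the round bin's pedal pad: a ribbed steel disc of 54 mm diameter, 8 mm thick, same heights and axes as the other. Either bin may be the one on the left.

How it is judged:
By the outcome, as a careful person would: the job done as asked, in the order asked, and still so for the second after the job is handed in, with the robot touching nothing.
It also fails if it takes over 35 s, if anything falls off the work surface, if the arm or the gripper's body presses on something with over 40 N, if the wrist force passes 120 N, or if a joint passes its speed limit or range.

## Working session

There is one attempt and no reset: what is moved stays moved. The work goes in short steps, Python scripts to look and compute and a tool call to move; the robot and the scene stay as the last step left them, time stands still between calls to the robot, and variables do not carry over. Pictures are saved under pics/ and viewed, on a budget of 10 in all, crops included, one or two more only if the job needs it, and the job is handed in when it is done.

Besides the shell and the picture viewer there is one more tool, called after ">>>" as name(argument=value, ...), one argument or row to a line, values as JSON. servo_tool: Moves the arm, as the interface text tells. Its arguments: {"type":"object","properties":{"motion":{"type":"array","items":{"type":"array","items":{"type":"number"}}},"grip_force":{"type":"number"}},"required":["motion"]}

```bash
mkdir -p pics; python3 - <<'E'
from rig import r
import cv2,numpy as np
print(r.sense())
for n in("scene","top"):
    f=r.grab_frame(n);cv2.imwrite(f"pics/{n}0.png",f[:,:,::-1]);c=r.calibration(n);print(n,c)
print(r.calibration("wrist"))
E
```

```text
{'clock': 0.0, 'qpos': array([-1.28638519e+00,  3.53642810e-01,  1.63413205e+00,  1.88062021e-05,
        1.15519353e+00, -2.38820754e-03]), 'qvel': array([-4.68232986e-05,  1.35063250e-03,  4.75105831e-04,  2.85580462e-04,
       -1.32725786e-03, -7.30249397e-04]), 'joint_efforts': array([-2.22220493e-03, -6.05258489e+01, -3.42068696e+01, -3.19192368e-04,
        9.41037841e-03, -7.14289907e-07]), 'eef_pos': array([ 176.68252927, -599.01421855,  230.56590235]), 'tcp_rot': array([-1.57077585e+00,  1.37569636e-03, -1.28400457e+00]), 'contact_force': array([ 0.61683459, -0.27543189, -0.5175198 ]), 'wrist_torque': array([-0.00612897, -0.00997032, -0.00298929]), 'opening': 1.0013043968699982}
scene {'fx': 449.96290523780306, 'fy': 449.96290523780306, 'cx': 262.8856573137155, 'cy': 193.41262540405464, 'R': array([[ 0.5048018 ,  0.86320632,  0.00707028],
       [ 0.76499855, -0.44354536, -0.4669526 ],
       [-0.39994045,  0.24112727, -0.88425408]]), 't': array([-275.75650712, -377.84466138, 1461.55048945])}
top {'fx': 358.11447291182304, 'fy': 358.11447291182304, 'cx': 251.471990663928, 'cy': 191.46552440905225, 'R': array([[-0.02179163, -0.99923503, -0.0324726 ],
       [-0.99436008,  0.0250345 , -0.10305973],
       [ 0.10379383,  0.03004362, -0.99414497]]), 't': array([ 53.34716195, 543.00858484, 835.59324647])}
{'fx': 271.85016047877826, 'fy': 271.85016047877826, 'cx': 258.82986330608713, 'cy': 191.42147538855363, 'mount': array([[ 9.99999060e-01, -1.10845548e-03, -8.06433339e-04,
         1.05721818e-01],
       [ 4.03665599e-04, -3.24091794e-01,  9.46025553e-01,
        -1.43511482e+02],
       [-1.30998564e-03, -9.46024989e-01, -3.24091042e-01,
         8.39548822e+01],
       [ 0.00000000e+00,  0.00000000e+00,  0.00000000e+00,
         1.00000000e+00]])}
```

View pics/top0.png

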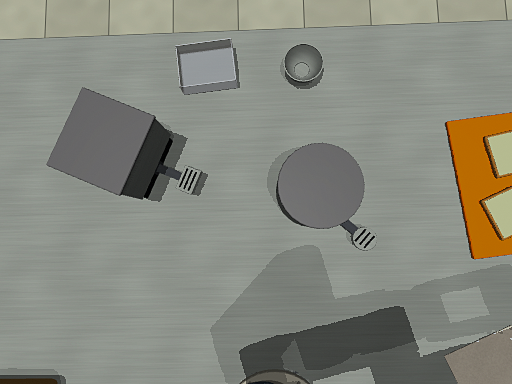

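View pics/scene0.png

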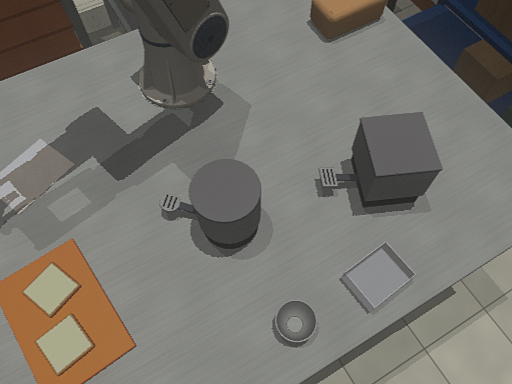

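```bash
cat > h.py <<'E'
import numpy as np
from rig import r
def ray(n,uv):
    c=r.calibration(n);d=c["R"].T@np.array([(uv[0]-c["cx"])/c["fx"],(uv[1]-c["cy"])/c["fy"],1.]);return -c["R"].T@c["t"],d/np.linalg.norm(d)
def plane(n,uv,z):
    o,d=ray(n,uv);return o+d*(z-o[2])/d[2]
def tri(a,b):
    (o,d),(p,e)=a,b
    s=np.linalg.lstsq(np.c_[d,-e],p-o,rcond=None)[0];A=o+d*s[0];B=p+e*s[1];return (A+B)/2,np.linalg.norm(A-B)
E
python3 - <<'E'
from h import *
print("sq tri",tri(ray("top",(190,180)),ray("scene",(328,177))))
print("plane53",plane("top",(190,180),53),plane("scene",(328,177),53))
print("round",tri(ray("top",(364,238)),ray("scene",(170,203))))
C=np.array([plane("top",p,191) for p in[(83,88),(156,116),(121,195),(48,164)]]);print(C.round(),[np.linalg.norm(C[i]-C[i-1]).round() for i in range(4)])
cen=C.mean(0);d=(C[1]+C[2]-C[0]-C[3])[:2];d/=np.linalg.norm(d);print("centre",cen,"front dir",d,"pad pred",cen[:2]+d*165, cen[:2]+d*160,np.arctan2(d[1],d[0]))
E
```

```text
sq tri (array([574.10140515, 187.80040647,  48.4022545 ]), np.float64(4.316259540976879))
plane53 [572.54892777 184.83385187  53.        ] [576.60580861 187.92236238  53.        ]
round (array([ 427.74130058, -218.04183306,   44.0715618 ]), np.float64(0.476403449672089))
[[749. 377. 191.]
 [685. 225. 191.]
 [527. 294. 191.]
 [593. 444. 191.]] [np.float64(170.0), np.float64(164.0), np.float64(173.0), np.float64(164.0)]
centre [638.57724213 335.08907946 191.        ] front dir [-0.3971768  -0.91774212] pad pred [573.04307023 183.66163045] [575.02895423 188.25034103] -1.9792348714244477
```

>>> servo_tool(
  motion=[
    [-1,-0.0385,-0.025,0.036,0,-0.84,0],
    [-1,-0.077,-0.05,0.072,0,-1.68,0],
    [-1,-0.1155,-0.05,0.108,0,-2.52,0],
    [-1,-0.154,-0.05,0.144,0,-3.36,0],
    [-1,-0.1925,-0.05,0.18,0,-4.2,0],
    [-1,-0.231,-0.05,0.216,0,-5.04,0],
    [-1,-0.2695,-0.05,0.252,0,-5.88,0],
    [-1,-0.308,-0.05,0.288,0,-6.72,0],
    [-1,-0.3465,-0.05,0.324,0,-7.56,0],
    [-1,-0.385,-0.05,0.36,0,-8.4,0],
    [-1,-0.4235,-0.05,0.396,0,-9.24,0],
    [-1,-0.462,-0.05,0.432,0,-10.08,0],
  ],
)

```text
clock: 1.6
eef_pos: [460.9, -32.4, 281.2]
tcp_rot: [-1.571, -0.0, 0.48]
contact_force: [0.6, 0.2, 0.7]
opening: -0.002
```

```bash
cat >> h.py <<'E'
from scipy.spatial.transform import Rotation as Ro
def pose():
    s=r.sense();return s,Ro.from_euler("xyz",s["tcp_rot"]).as_matrix()
def goto(p,yaw=1.163):
    s,R=pose();T=Ro.from_euler("xyz",[-np.pi/2,0,yaw]).as_matrix()
    print(s["clock"],s["eef_pos"].round(1),s["tcp_rot"].round(3),s["qpos"].round(2),s["contact_force"].round(1),s["opening"])
    print("shift m",(R.T@(np.array(p)-s["eef_pos"])/1000).round(4),"turn",(np.degrees(Ro.from_matrix(R.T@T).as_rotvec())/10).round(2))
E
python3 -c "
from h import *
goto([574,187,280]);goto([574,187,120])"
```

```text
1.6 [460.9 -32.4 281.2] [-1.571 -0.     0.48 ] [-0.07  0.04  1.91 -0.    1.19 -0.55] [0.6 0.2 0.7] -0.002143360603916337
shift m [0.2017 0.0012 0.1423] turn [ 0.   -3.91 -0.  ]
1.6 [460.9 -32.4 281.2] [-1.571 -0.     0.48 ] [-0.07  0.04  1.91 -0.    1.19 -0.55] [0.6 0.2 0.7] -0.002143360603916337
shift m [0.2017 0.1612 0.1423] turn [ 0.   -3.91 -0.  ]
```

>>> servo_tool(
  motion=[
    [-1,0.04,0,0.028,0,-0.8,0],
    [-1,0.08,0,0.056,0,-1.6,0],
    [-1,0.12,0,0.084,0,-2.4,0],
    [-1,0.16,0,0.113,0,-3.2,0],
    [-1,0.202,0.01,0.142,0,-3.9,0],
    [-1,0.202,0.05,0.142,0,-3.9,0],
    [-1,0.202,0.09,0.142,0,-3.9,0],
    [-1,0.202,0.13,0.142,0,-3.9,0],
    [-1,0.202,0.16,0.142,0,-3.9,0],
    [-1,0.202,0.16,0.142,0,-3.9,0],
    [-1,0.202,0.16,0.142,0,-3.9,0],
  ],
)

```text
clock: 2.98
eef_pos: [575.7, 184.7, 122.3]
tcp_rot: [-1.572, -0.001, 1.156]
contact_force: [-0.8, 0.4, 0.8]
opening: 0.003
```

```bash
python3 -c "
from h import *
import cv2
goto([574,187,60])
s,R=pose();print(s['eef_pos'])
cv2.imwrite('pics/w1.png',r.grab_frame('wrist')[:,:,::-1])
cv2.imwrite('pics/s1.png',r.grab_frame('scene')[:,:,::-1])
M=np.array(r.calibration('wrist')['mount']);c=r.calibration('wrist')
def pr(P):
    q=np.linalg.inv(M)@np.append(R.T@(np.array(P)-s['eef_pos']),1);return c['cx']+c['fx']*q[0]/q[2],c['cy']+c['fy']*q[1]/q[2]
print('expected pad',pr([574,187,53]))"
```

```text
2.975 [575.7 184.7 122.3] [-1.572e+00 -1.000e-03  1.156e+00] [ 0.31  0.44  1.77 -0.    0.93 -0.85] [-0.8  0.4  0.8] 0.0027296575966679537
shift m [0.0014 0.0623 0.0025] turn [ 0.   -0.04  0.  ]
[575.71295955 184.71879085 122.28740844]
expected pad (np.float64(260.2721416674389), np.float64(200.22784661799994))
```

View pics/w1.png

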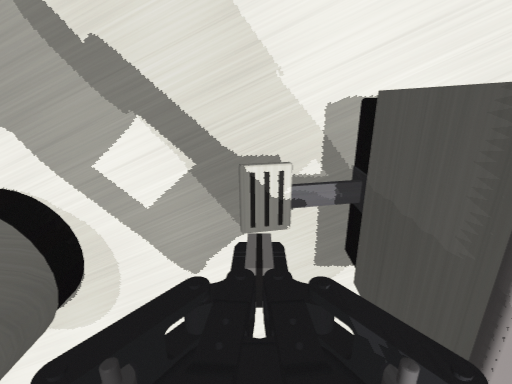

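>>> servo_tool(
  motion=[
    [-1,0.005,0.02,0.004,0,0,0],
    [-1,0.005,0.04,0.004,0,0,0],
    [-1,0.005,0.055,0.004,0,0,0],
    [-1,0.005,0.065,0.004,0,0,0],
    [-1,0.005,0.072,0.004,0,0,0],
    [-1,0.005,0.079,0.004,0,0,0],
    [-1,0.005,0.085,0.004,0,0,0],
    [-1,0.005,0.085,0.004,0,0,0],
  ],
)

```text
clock: 4.08
eef_pos: [573.6, 190.7, 36.1]
tcp_rot: [-1.571, 0.0, 1.156]
contact_force: [-0.0, -2.2, 4.8]
opening: 0.003
```

```bash
python3 -c "
from h import *
import cv2
s,R=pose();print(s['eef_pos'],s['contact_force'])
a=r.grab_frame('wrist');b=r.grab_frame('scene')[60:330,220:490]
b=cv2.resize(b,(384,384));cv2.imwrite('pics/w2.png',np.hstack([a,b])[:,:,::-1][:,:,:])"
python3 -c "
import cv2;i=cv2.imread('pics/w2.png');print(i.shape);cv2.imwrite('pics/w2s.png',cv2.resize(i,(796,341)))"
```

```text
[573.58479071 190.66347417  36.10588132] [-0.0165412  -2.2160637   4.79297742]
(384, 896, 3)
```

View pics/w2s.png

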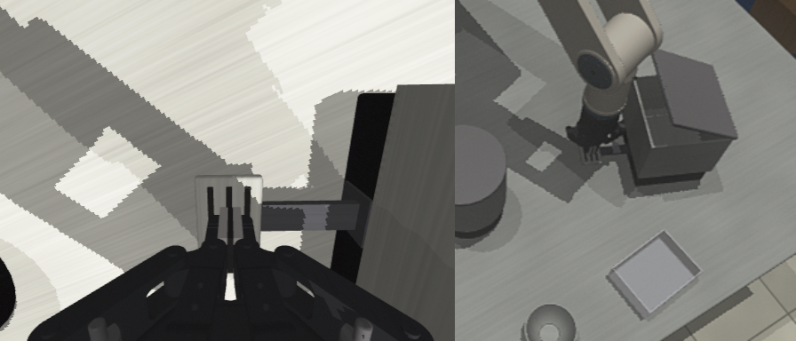

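The wrist view (left) shows the closed fingertips near the middle of the pad (about 229,205). The scene view (right) shows the square lid half open and the round one shut. I'll go on down to the stop.

>>> servo_tool(
  motion=[
    [-1,0,0.005,0,0,0,0],
    [-1,0,0.01,0,0,0,0],
    [-1,0,0.014,0,0,0,0],
    [-1,0,0.017,0,0,0,0],
    [-1,0,0.017,0,0,0,0],
  ],
)

```text
clock: 4.8
eef_pos: [574.0, 191.2, 19.7]
tcp_rot: [-1.571, -0.001, 1.156]
contact_force: [-0.8, -0.6, 5.6]
opening: -0.003
```

>>> servo_tool(
  motion=[
    [-1,0,0.001,0,0,0,0],
    [-1,0,0.002,0,0,0,0],
    [-1,0,0.002,0,0,0,0],
  ],
)

```text
clock: 5.18
eef_pos: [574.1, 191.4, 17.9]
tcp_rot: [-1.572, -0.001, 1.156]
contact_force: [0.1, 0.7, 5.3]
opening: -0.002
```

>>> servo_tool(
  motion=[
    [-1,0,0.001,0,0,0,0],
    [-1,0,0.002,0,0,0,0],
    [-1,0,0.002,0,0,0,0],
  ],
)

```text
clock: 5.55
eef_pos: [574.2, 191.6, 16.2]
tcp_rot: [-1.572, -0.002, 1.156]
contact_force: [-1.4, 0.4, 8.2]
opening: 0.003
```

>>> servo_tool(
  motion=[
    [-1,0,0.0005,0,0,0,0],
    [-1,0,0.001,0,0,0,0],
    [-1,0,0.001,0,0,0,0],
  ],
)

```text
clock: 5.92
eef_pos: [574.3, 191.7, 15.8]
tcp_rot: [-1.572, -0.002, 1.156]
contact_force: [-2.9, 1.0, 14.4]
opening: 0.001
```

The stop is reached: 14 N against the 4–6 N spring, with z no longer following the command. I'll hold here.

>>> servo_tool(
  motion=[
    [-1,0,0,0,0,0,0],
    [-1,0,0,0,0,0,0],
    [-1,0,0,0,0,0,0],
    [-1,0,0,0,0,0,0],
    [-1,0,0,0,0,0,0],
    [-1,0,0,0,0,0,0],
    [-1,0,0,0,0,0,0],
    [-1,0,0,0,0,0,0],
    [-1,0,0,0,0,0,0],
    [-1,0,0,0,0,0,0],
    [-1,0,0,0,0,0,0],
    [-1,0,0,0,0,0,0],
  ],
)

```text
clock: 7.42
eef_pos: [574.2, 191.6, 15.7]
tcp_rot: [-1.572, -0.002, 1.156]
contact_force: [-2.6, 0.6, 14.2]
opening: -0.0
```

```bash
python3 -c "
from h import *
import cv2
s,R=pose();print(s['clock'],s['eef_pos'],s['contact_force'])
cv2.imwrite('pics/s3.png',r.grab_frame('scene')[:,:,::-1])"
```

```text
7.425 [574.246509   191.61240572  15.7299761 ] [-2.63310228  0.62837094 14.1587379 ]
```

View pics/s3.png

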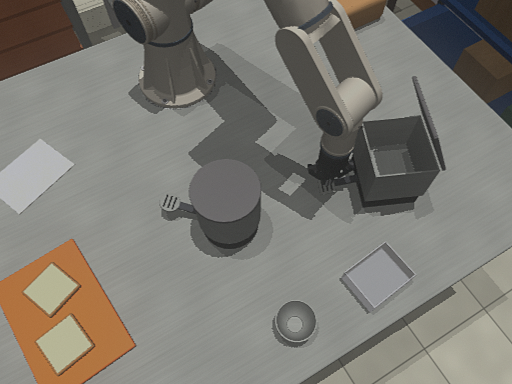

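The picture shows the lid standing well open (edge-on at about 430,120) and the round bin shut. I'll hold a little longer, then raise gently.

>>> servo_tool(
  motion=[
    [-1,0,0,0,0,0,0],
    [-1,0,0,0,0,0,0],
    [-1,0,-0.006,0,0,0,0],
    [-1,0,-0.014,0,0,0,0],
    [-1,0,-0.022,0,0,0,0],
    [-1,0,-0.03,0,0,0,0],
    [-1,0,-0.04,0,0,0,0],
    [-1,0,-0.055,0,0,0,0],
    [-1,0,-0.085,0,0,0,0],
    [-1,0,-0.12,0,0,0,0],
    [-1,0,-0.16,0,0,0,0],
    [-1,0,-0.16,0,0,0,0],
  ],
)

```text
clock: 8.98
eef_pos: [574.9, 191.1, 177.9]
tcp_rot: [-1.575, -0.003, 1.156]
contact_force: [-0.1, -0.1, -1.3]
opening: 0.003
```

>>> servo_tool(
  motion=[
    [-1,0,-0.06,0,0,0,0],
    [-1,0,-0.06,0,0,0,0],
    [-1,0,-0.06,0,0,0,0],
    [-1,0,-0.06,0,0,0,0],
    [-1,0,-0.06,0,0,0,0],
  ],
)

```text
clock: 9.6
eef_pos: [572.8, 190.5, 233.0]
tcp_rot: [-1.569, 0.002, 1.156]
contact_force: [-0.1, 0.2, -0.3]
opening: 0.004
```

```bash
python3 -c "
from h import *
import cv2
s,R=pose();print(s['clock'],s['eef_pos'],s['contact_force'])
cv2.imwrite('pics/s4.png',r.grab_frame('scene')[:,:,::-1])"
```

```text
9.6 [572.78832406 190.510555   232.99497298] [-0.12589407  0.16803135 -0.29198174]
```

View pics/s4.png

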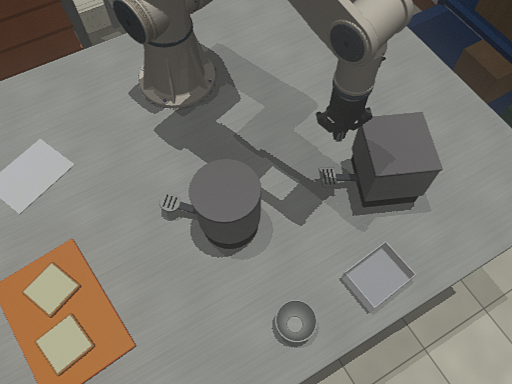

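The lid is shut and the pad is back at (328,177), as at the start. The gripper is clear.

```bash
python3 -c "
from rig import r
print(r.sign_off())"
```

```text
the job is handed in; nothing more can be done
None
```

I pressed the square bin's pedal down to its stop with the closed gripper, held it there for about 2 s, then let it rise. I handed the job in at about 9.7 s on the robot's clock.

- **On the stop:** the fingertips were at z of about 16 mm, and the force rose to about 14 N against the 4–6 N spring. The scene picture showed the lid wide open. I judged "fully open" from the stop force and that picture, not from a measured lid angle.
- **After release:** the last picture shows the square lid shut and the pad back at its starting pixel. The gripper is clear at z = 233 mm with no contact force beyond noise.
- **Round bin:** it stayed shut in every scene picture, and nothing else moved.
- **Disagreement in the checks:** the pad position differed by about 4 mm between the two fixed cameras. The wrist view gave about 4 mm more towards the bin, which I corrected before pressing.

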